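Switch on the guarded power box

ROBOT

A 6-joint arm with a two-finger parallel gripper is mounted at the origin on the work surface. World frame = base frame: x ahead of the robot, y to its left, z up, the work surface at z = 0. Lengths are in m, angles in rad, forces in N, time in s.
With the tool pointing down it reaches from about 0.375 to 0.9 m from the base axis. Payload 3.1 kg.
Tool frame: the origin (TCP) lies where the fingers leave the gripper's body, on its centre line; the fingertips stand manip.tip_reach ahead of it and the grasp point (between the pads) lies 54 mm ahead of it (manip.tip_reach is the distance from the TCP to the fingertips, in m); z points along the fingers, y is the direction in which the jaws open and shut (so a half turn about z gives the same grasp; the last joint's range is limited). The gripper opens to 85 mm and grips with 20 to 120 N. Pads are 22 mm wide; open, the fingers measure 114 mm over their backs; the gripper's body (76 mm by 85 mm) begins 54 mm behind the grasp point. The pads swing forward as they close: fully open they stand 13 mm farther back than shut.
Start: joints at [0.954, 0.527, 1.433, -0, 1.181, -0.178], TCP at [0.265, 0.566, 0.304] pointing down, gripper open.
Joint ranges: [-3.08, 3.08], [-0.75, 2.2], [0.22, 2.44], [-1.43, 4.57], [0, 2.65], [-2.85, 2.85]. Speed limits (rad/s): [2.79, 2.79, 3.14, 3.14, 3.14, 3.14].

INTERFACE

Orientations are given as a unit quaternion [x, y, z, w].
In Python, from station import manip, cams, order gives the robot as it stands. The module is installed in compiled form; this text tells all that it offers.
- The arm moves only by the tool drive_tool, never from a script. Its arguments are lists of equal length, an entry for each row: "linear": the shift along the tool's x, y, z in mm, a list of three; "rot": the turn, a rotation vector about the tool's x, y, z in degrees, a list of three; "hand": the finger opening in mm, from 0 to 85.4. A call has 1 to 20 rows; each row shifts and turns the pose as measured when the row begins, along the tool's axes as they then stand; what a row does not reach is not made up. A row lasts 1/12 s, in which the tool goes at most 41.7 mm and 7.16 degrees, less where a joint would pass 70% of its speed; a pose out of reach is approached as far as the arm can. A call with a gripper value outside its range is refused whole. The fingers move at their own pace and stop on an object; "force" is the grip in N (left out, the last holds). Time passes only in rows, so rows that do not move let the fingers close. It gives the time, the measured TCP pose, the force and the opening at its end, in the units of the state.
- manip.sense(): the state, without advancing time (a new reading comes with each control period).
- cams.snapshot(name): name is "scene" or "top" or "wrist"; returns the picture (420x560x3 uint8, red, green, blue); there is no depth.
- cams.camera_model(name): a dict with "vfov" (degrees; the focal length in pixels is half the picture's height over the tangent of half this angle, whatever the lens; pixels are square), "cx", "cy" (the principal point, pixels), "rvec" (rotation vector, rad) and "tvec" (3), from world to camera coordinates, as OpenCV has them. Camera axes: x right, y down, z forward; pixel columns grow to the right and rows downward; lengths in m; the calibration is good to about 2 mm. A picture is of the moment at which its call begins: read the wrist's pose just before it. camera_model takes no time and is no camera call; for the wrist camera it gives the pose at the moment of the call.
- order.sign_off(): hands the job in, once; it reports no verdict.
Trained networks look in the newest picture that a camera, given by its name, has taken for a name from the list of things; names that differ only in an ending like _2 or _b are one class to them, and where a whole thing is asked for, a point or a joint stands for the part that bears it (a point fixed in the world has none). Each returns a list of dicts, best first, with "score" (0 to 1); they miss things now and then, are a little off and sometimes report something else, mostly with a low value. They report only what shows in the picture. A call takes as long as a camera call.
- cams.regions_of(label, camera): "pixels" (420x560 bool, what is visible of it) and "rect" ([left, top, right, bottom] in pixels, round what is visible of it).
- cams.spot_point(label, camera): "at" ([column, row] in pixels: a listed point, or the origin of a listed thing).
The state is a dict: "t": time; "q": joint angles; "qd": joint speeds; "tau": joint torques, N m; "tcp_pos": TCP position; "tool_rot": TCP orientation; "force": force on the tool from outside, world axes, zero at the start; "ft_torque": the same for the moment, N m; "finger_gap": opening from 0.0 (shut) to 1.0 (fully open).
Only numpy, scipy, OpenCV 4.12 (cv2) and the standard library are available. Lean on these libraries where they do the work, as an engineer would, in place of code of your own. Each camera call takes 0.05 s, during which the arm holds its last target. There are 200 camera calls.

TASK

Switch on the power box on the table: swing its hinged guard hood right up and back, flip the toggle beneath it over to the left as the robot sees it, then lower the guard again until it is fully shut. Leave the toggle on the smaller, open switch box as it is.

Things in the scene. Friction and masses are not known exactly. Their poses are not given: they have to be found in the camera images.
- power_box: Grey tabletop power box, fixed, 130 x 130 mm, 45 mm high; the only box with a hood (guard) on top. Origin: centre of its underside, on the table. z up; -x its front, facing the robot within 0.3 rad; +y its left seen from the robot. It stands left or right of the table's middle.
- guard (a joint): Guard angle, rad: 0 shut, 1.8 at its stop, past upright; starts 0 to 0.15. Hinge line along the box's y through (60, 0, 50) mm in the box frame; the front rises and swings back to +x. Stiff hinge: stays where left, needs about 2 N at the grip. Hood open below, 105 mm long (x), 90 wide (y), top 52 mm above the hinge line when shut; covers the toggle.
- guard_grip (a point): Centre of the guard's grip: a round bar along y, 20 mm thick, 28 mm long, on a 14 mm wide stem at the hood's front. Both end faces are free: pinch it from above, fingers either side in y. Shut it lies at (-82, 0, 90) mm in the box frame (142 mm ahead of the hinge line, 40 above), 37 mm ahead of the hood's front. It turns with the guard and may turn between the fingers.
- switch (a joint): Steel toggle under the guard, rad: 0 (off) leans 0.5 rad to the box's -y, 1.0 (on) leans 0.5 rad to +y; starts 0 to 0.1. Pivot axis along the box's x through (0, 0, 47) mm in the box frame; 10 mm thick, 13 mm ball end, reaches 41 mm from the pivot. Stays where left; 2 to 3 N pushes it. With the guard up only a collar, 26 mm across, 6 high, stands by it on the box top.
- lamp_switch (a joint): Like toggle on the smaller grey switch box (100 x 80 mm, 35 mm high, no hood), which stands 280 to 510 mm from the power box on the other side of the table's middle; not to be used. 0 leans to that box's -y, 1.0 to +y; starts 0 to 0.1.

How it is judged:
On the way, in this order (a step that is already met when the one before it is completed fails the run):
1. the guard is swung up (past 1.2 rad) with the switch still off (value of joint guard above 1.2 rad and value of joint switch below 0.4 rad), for 0.2 s.
2. the toggle is flipped on (past 0.75 rad) while the guard is up (past 0.9 rad) (value of joint switch above 0.75 rad and value of joint guard above 0.9 rad), for 0.2 s.
At the end, for the whole second after the job is handed in: the toggle of the power box is on (within 0.25 rad of its stop at 1.0), the guard over it is shut (within 0.17 rad), and the toggle of the smaller open box is still off (below 0.3 rad) (value of joint switch above 0.75 rad and value of joint guard below 0.17 rad and value of joint lamp_switch below 0.3 rad); the robot touches nothing.
It fails at once if the toggle of the smaller open switch box is moved (past 0.3 rad) (value of joint lamp_switch above 0.3 rad).
It also fails if it takes over 64 s, if anything falls off the work surface, if the arm or the gripper's body presses on something with over 40 N, if the wrist force passes 120 N, or if a joint passes its speed limit or range.

## Working session

There is one attempt and no reset: what is moved stays moved. The work goes in short steps, Python scripts to look and compute and a tool call to move; the robot and the scene stay as the last step left them, time stands still between calls to the robot, and variables do not carry over. Pictures are saved under pics/ and viewed, about 8 in all and at most 12, crops included, and the job is handed in when it is done.

Besides the shell and the picture viewer there is one more tool, called after "Request:" as name(argument=value, ...) on one line, values as JSON. drive_tool: Moves the arm, as the interface text tells. Its arguments: {"type":"object","properties":{"linear":{"type":"array","items":{"type":"array","items":{"type":"number"}}},"rot":{"type":"array","items":{"type":"array","items":{"type":"number"}}},"hand":{"type":"array","items":{"type":"number"}},"force":{"type":"number"}},"required":["linear","rot","hand"]}

```bash
mkdir -p pics
cat > h.py <<'E'
import numpy as np, cv2
from scipy.spatial.transform import Rotation as R
from station import manip, cams, order
def cam(n):
    m=cams.camera_model(n); f=210/np.tan(np.radians(m['vfov'])/2)
    return f,m['cx'],m['cy'],R.from_rotvec(np.ravel(m['rvec'])).as_matrix(),np.ravel(m['tvec'])
def proj(n,P):
    f,cx,cy,Rm,t=cam(n); c=np.atleast_2d(P)@Rm.T+t
    return np.c_[cx+f*c[:,0]/c[:,2],cy+f*c[:,1]/c[:,2]]
def ray(n,uv,z):
    f,cx,cy,Rm,t=cam(n); d=Rm.T@np.array([(uv[0]-cx)/f,(uv[1]-cy)/f,1]); o=-Rm.T@t
    return o+d*(z-o[2])/d[2]
E
python3 - <<'E'
from h import *
ims={n:cams.snapshot(n) for n in('scene','top')}
cv2.imwrite('pics/top.png',cv2.cvtColor(ims['top'],4)); cv2.imwrite('pics/scene.png',cv2.cvtColor(ims['scene'],4))
for n in ims:
  for l,z in(('power_box',0),('guard_grip',.09),('lamp_switch',.06)):
    for d in cams.spot_point(l,n)[:2]: print(n,l,d['score'],np.round(d['at'],1),ray(n,d['at'],z).round(4))
s=manip.sense();print(s['t'],s['tcp_pos'],s['tool_rot'],manip.tip_reach)
E
```

```text
scene power_box 0.74 [225.8 273. ] [ 0.4909 -0.1695  0.    ]
scene guard_grip 0.55 [192.9 215.8] [ 0.3909 -0.1709  0.09  ]Traceback (most recent call last):
  File "<stdin>", line 6, in <module>
ValueError: it knows: guard_grip, power_box
```

View pics/top.png

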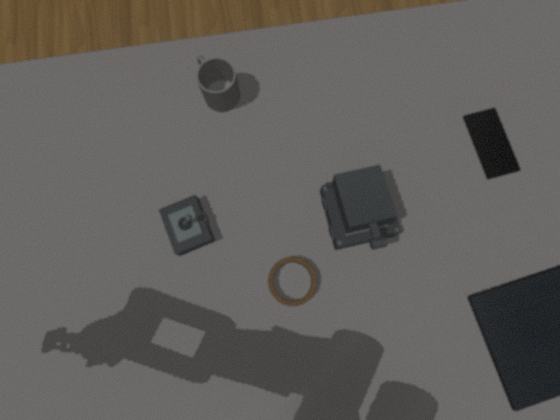

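View pics/scene.png

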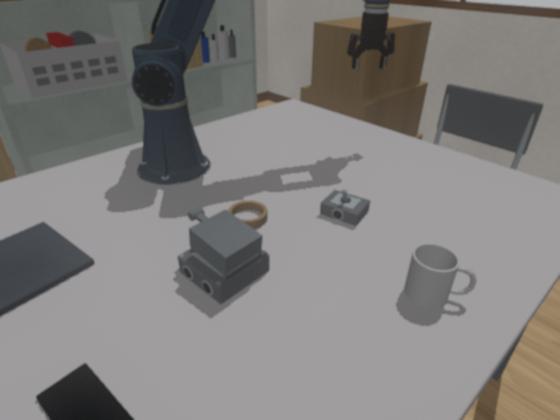

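The top view shows the power box near (361,208) with its grip near (378,235), and the open switch box at (187,225), well to its left. The scene view agrees, with the grip at (195,216).

Run:
```python
from h import *
from scipy.optimize import least_squares
obs=[]
for n in('scene','top'):
  im=cams.snapshot(n)
  for l,p in(('power_box',[0,0,0]),('guard_grip',None)):
    for d in cams.spot_point(l,n)[:2]:
      print(n,l,d['score'],np.round(d['at'],1),ray(n,d['at'],.09 if p is None else 0).round(4))
    obs.append((n,p,np.array(cams.spot_point(l,n)[0]['at'])))
def grip(a): # about hinge (60,0,50)
  r=np.array([-.142,.04]);c,s=np.cos(a),np.sin(a)
  return [.06+c*r[0]+s*r[1],0,.05-s*r[0]+c*r[1]]
def res(x):
  e=[]
  for n,p,uv in obs:
    b=np.array(grip(x[3]) if p is None else p)
    w=R.from_euler('z',x[2]).apply(b)+[x[0],x[1],0]
    e+=list(proj(n,w)[0]-uv)
  return np.array(e+[ (x[3]-.07)/.03])
s=least_squares(res,[.49,-.17,0,.07]);print(s.x,s.fun.round(1))
x=s.x;M=R.from_euler('z',x[2])
im=cv2.cvtColor(cams.snapshot('top'),4)
for z in(0,.045):
  q=proj('top',M.apply([[a,b,z] for a,b in((-.065,-.065),(.065,-.065),(.065,.065),(-.065,.065))])+[x[0],x[1],0])
  cv2.polylines(im,[q.round().astype(int)],True,(0,255,0) if z else (0,0,255),1)
g=M.apply(grip(x[3]))+[x[0],x[1],0];print('grip',g)
cv2.circle(im,tuple(int(v) for v in proj('top',g)[0].round()),2,(0,255,255),-1)
cv2.imwrite('pics/fit.png',cv2.resize(im[140:270,280:440],None,fx=4,fy=4))
```

```text
scene power_box 0.64 [223.9 271.3] [ 0.4842 -0.1693  0.    ]
scene guard_grip 0.84 [195.5 213.2] [ 0.3863 -0.1617  0.09  ]
top power_box 0.85 [356.9 216.2] [ 0.4794 -0.1674  0.    ]
top guard_grip 0.58 [373.1 243.3] [ 0.4113 -0.168   0.09  ]
[ 0.48354136 -0.16835461 -0.00728152  0.09353948] [ 0.2 -0.4  2.1 -0.3  0.1 -2.   2.   2.1  0.8]
grip [ 0.40590032 -0.16778925  0.10308838]
```

View pics/fit.png

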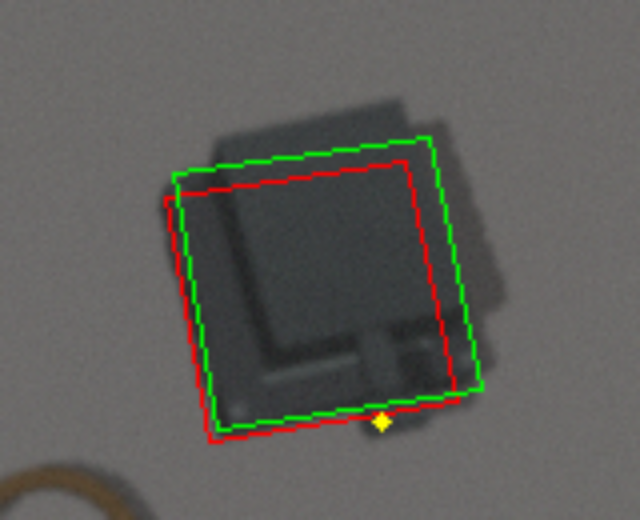

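Fit overlay: the hood's edges run about 4° steeper than my fitted box, so yaw is more like +0.06. The grip is at about (395,420) in the crop. I'll go above it and look from close by.

Run:
```python
from h import *
s=manip.sense();r=R.from_quat(s['tool_rot'])
print(s['t'],s['tcp_pos'],manip.tip_reach,s['finger_gap']);print(r.as_matrix().round(3))
print((r.inv().apply(np.array([.40,-.165,.33])-s['tcp_pos'])*1000).round(1))
f,cx,cy,Rm,t=cam('wrist');print('cam pos in tool',r.inv().apply(-Rm.T@t-s['tcp_pos']),'axis',r.inv().apply(Rm[2]))
```

```text
0.75 [0.26549709 0.56578193 0.30395589] 0.0726 1.0009445146532048
[[-0.905  0.425  0.   ]
 [ 0.425  0.905  0.   ]
 [-0.     0.    -1.   ]]
[-432.2 -604.4  -26.1]
cam pos in tool [ 0.07880659 -0.00032857 -0.06868696] axis [-3.07680209e-01 -8.99944850e-04  9.51489400e-01]
```

Request:
drive_tool(linear=[[-30,-23,0],[-30,-23,0],[-30,-23,0],[-30,-23,0],[-30,-23,0],[-30,-23,0],[-30,-23,0],[-30,-23,0],[-30,-23,0],[-30,-23,0],[-30,-23,0],[-12,-35,-3],[-12,-35,-3],[-12,-35,-3],[-12,-35,-3],[-12,-35,-3],[-12,-35,-3],[-12,-35,-3],[-12,-35,-3],[-12,-35,-3]], rot=[[0,0,0],[0,0,0],[0,0,0],[0,0,0],[0,0,0],[0,0,0],[0,0,0],[0,0,0],[0,0,0],[0,0,0],[0,0,0],[0,0,0],[0,0,0],[0,0,0],[0,0,0],[0,0,0],[0,0,0],[0,0,0],[0,0,0],[0,0,0]], hand=[85,85,85,85,85,85,85,85,85,85,85,85,85,85,85,85,85,85,85,85])

```text
t: 2.42
tcp_pos: [0.435, -0.158, 0.3312]
tool_rot: [0.21, 0.978, 0.006, 0.009]
force: [0.7, -0.2, 0.2]
finger_gap: 0.994
```

Request:
drive_tool(linear=[[0,0,0],[0,0,0],[0,0,0],[0,0,0],[0,0,0],[0,0,0]], rot=[[0,0,-6],[0,0,-6],[0,0,-6],[0,0,-6],[0,0,-5],[0,0,0]], hand=[70,70,70,70,70,70])

```text
t: 2.92
tcp_pos: [0.4353, -0.1707, 0.3336]
tool_rot: [-0.045, 0.999, -0.001, 0.014]
force: [-0.5, -0.0, -0.3]
finger_gap: 0.822
```

Run:
```python
from h import *
s=manip.sense();r=R.from_quat(s['tool_rot'])
print(s['t'],s['tcp_pos'],s['force']);print(r.as_matrix().round(3))
im=cv2.cvtColor(cams.snapshot('wrist'),4)
for l,z in(('power_box',0),('guard_grip',.1)):
  for d in cams.spot_point(l,'wrist')[:2]: print(l,d['score'],np.round(d['at'],1),ray('wrist',d['at'],z).round(4)); cv2.circle(im,tuple(int(v) for v in d['at']),3,(0,255,255),-1)
cv2.imwrite('pics/w1.png',im)
```

```text
2.9167 [ 0.43533187 -0.17065401  0.33357865] [-0.49875122 -0.04984929 -0.28063563]
[[-0.996 -0.09   0.027]
 [-0.09   0.996 -0.001]
 [-0.027 -0.004 -1.   ]]
power_box 0.97 [281.9 191.8] [ 0.4827 -0.1674  0.    ]
guard_grip 0.71 [284.2 142.1] [ 0.4081 -0.1716  0.1   ]
guard_grip 0.25 [282.8 192.2] [ 0.451  -0.1689  0.1   ]
```

View pics/w1.png

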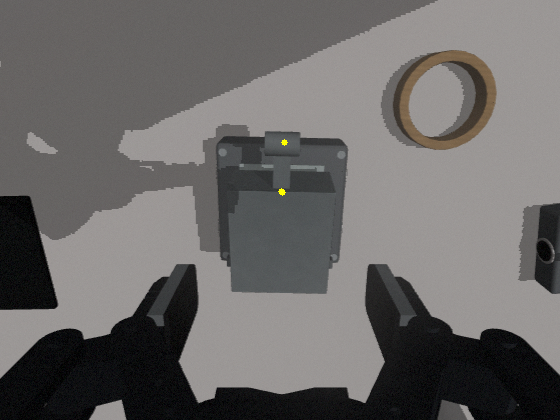

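The wrist view shows the grip bar at (284,142) and the box front edge nearly level in the picture. That gives a box pose of about (0.483,-0.168) and yaw of about 0.066. Next I'll go down to the grip.

```bash
cat >> h.py <<'E'
C=np.array([.4827,-.1677,0]); YAW=.066
def W(b): return R.from_euler('z',YAW).apply(np.array(b,float)/1000)+C
def B(w): return (R.from_euler('z',-YAW).apply(np.asarray(w)-C)*1000).round(1)
def go(w,tilt=0):
    s=manip.sense(); r=R.from_quat(s['tool_rot'])
    T=R.from_euler('z',YAW)*R.from_euler('y',np.pi+tilt)
    print('t',s['t'],'tcp box',B(s['tcp_pos']),'F',np.round(s['force'],1),'gap',round(s['finger_gap'],3))
    print('shift mm',(r.inv().apply(np.asarray(w)-s['tcp_pos'])*1000).round(1),'rot deg',np.degrees((r.inv()*T).as_rotvec()).round(2))
def grip(a): p=np.hypot(142,40);f=np.arctan2(40,142)+a; return np.array([60-p*np.cos(f),0,50+p*np.sin(f)])
E
python3 -c "
from h import *
print(grip(.1),W(grip(.1)));go(W(grip(.1)+[0,0,54]))"
```

```text
[-77.2972548    0.         103.97651177] [ 0.40557104 -0.17279792  0.10397651]
t 3.0667 tcp box [-47.4   0.5 333.5] F [ 0.7 -0.3  0.4] gap 0.82
shift mm [ 34.6   0.7 174.7] rot deg [-0.17  1.53  1.22]
```

Request:
drive_tool(linear=[[0,0,0],[17,0,0],[17,0,0],[0,0,30],[0,0,30],[0,0,30],[0,0,30],[0,0,15],[0,0,0]], rot=[[0,1.5,1.2],[0,0,0],[0,0,0],[0,0,0],[0,0,0],[0,0,0],[0,0,0],[0,0,0],[0,0,0]], hand=[60,60,60,60,60,60,60,60,60])

```text
t: 3.82
tcp_pos: [0.4047, -0.1746, 0.1979]
tool_rot: [-0.026, 1.0, -0.006, 0.006]
force: [0.9, -0.5, -0.7]
finger_gap: 0.699
```

Run:
```python
from h import *
go(W(grip(.1)+[0,0,54]))
im=cv2.cvtColor(cams.snapshot('wrist'),4)
for d in cams.spot_point('guard_grip','wrist')[:2]: print(d['score'],np.round(d['at'],1),[B(ray('wrist',d['at'],z)) for z in(.095,.105)])
cv2.imwrite('pics/w2.png',im)
```

```text
t 3.8167 tcp box [-78.3  -1.8 197.9] F [ 0.9 -0.5 -0.7] gap 0.699
shift mm [-0.5  2.3 39.9] rot deg [-0.76  0.66 -0.79]
0.68 [288.3 258.3] [array([-68.2,  -1. ,  95. ]), array([-73.4,  -1. , 105. ])]
```

View pics/w2.png

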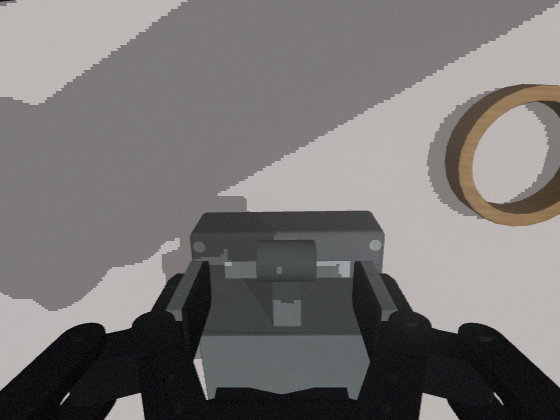

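The bar sits at (286,260), almost centred between the pads at columns 190 and 372. I'll make a small correction, descend and close.

Request:
drive_tool(linear=[[-3,1,14],[0,0,14],[0,0,12],[0,0,0],[0,0,0],[0,0,0],[0,0,0],[0,0,0],[0,0,0]], rot=[[-0.7,0.6,-0.8],[0,0,0],[0,0,0],[0,0,0],[0,0,0],[0,0,0],[0,0,0],[0,0,0],[0,0,0]], hand=[60,60,60,10,10,10,10,10,10], force=40)

```text
t: 4.67
tcp_pos: [0.4143, -0.1727, 0.1691]
tool_rot: [-0.029, 1.0, -0.003, 0.01]
force: [2.0, 1.7, -5.7]
finger_gap: 0.318
```

Run:
```python
from h import *
go(W(grip(.1)+[0,0,54]))
for a in np.arange(.1,1.81,.1): print(round(a,1),(grip(a)+[0,0,54]).round(0))
```

```text
t 4.6667 tcp box [-68.6  -0.5 169.1] F [ 2.   1.7 -5.7] gap 0.318
shift mm [ 8.9  0.5 11. ] rot deg [-0.42  1.1  -0.43]
0.1 [-77.   0. 158.]
0.2 [-71.   0. 171.]
0.3 [-64.   0. 184.]
0.4 [-55.   0. 196.]
0.5 [-45.   0. 207.]
0.6 [-35.   0. 217.]
0.7 [-23.   0. 226.]
0.8 [-10.   0. 234.]
0.9 [  3.   0. 240.]
1.0 [ 17.   0. 245.]
1.1 [ 31.   0. 249.]
1.2 [ 46.   0. 251.]
1.3 [ 61.   0. 252.]
1.4 [ 75.   0. 251.]
1.5 [ 90.   0. 248.]
1.6 [104.   0. 245.]
1.7 [118.   0. 240.]
1.8 [131.   0. 233.]
```

Request:
drive_tool(linear=[[0,0,0],[0,0,0],[0,0,0],[6,0,0],[0,0,0]], rot=[[0,0,0],[0,0,0],[0,0,0],[0,1,0],[0,0,0]], hand=[55,55,55,55,55])

```text
t: 5.08
tcp_pos: [0.409, -0.1746, 0.1716]
tool_rot: [-0.029, 1.0, -0.006, 0.003]
force: [-0.6, -0.1, 0.5]
finger_gap: 0.643
```

Run:
```python
from h import *
go(W(grip(.1)+[0,0,54]))
im=cv2.cvtColor(cams.snapshot('wrist'),4)
for d in cams.spot_point('guard_grip','wrist')[:2]: print(d['score'],np.round(d['at'],1),[B(ray('wrist',d['at'],z)) for z in(.095,.105)])
cv2.imwrite('pics/w3.png',im)
```

```text
t 5.0833 tcp box [-74.   -2.  171.6] F [-0.6 -0.1  0.5] gap 0.643
shift mm [ 3.4  2.1 13.6] rot deg [-0.67  0.27 -0.44]
0.94 [286.9 287. ] [array([-65. ,  -1.2,  95. ]), array([-71.1,  -1.2, 105. ])]
```

View pics/w3.png

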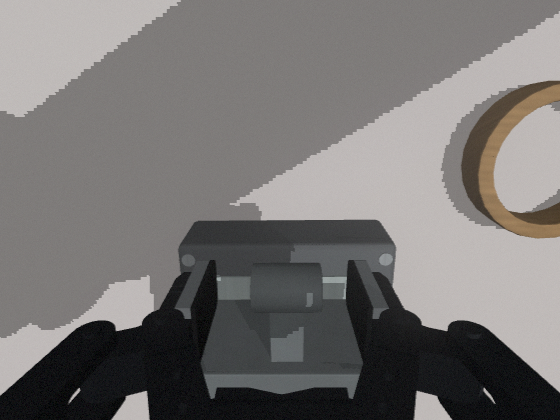

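The bar is centred at (287,287), which puts the guard at about 0.14 rad. I need to go about 11 mm lower.

Request:
drive_tool(linear=[[0,1,7],[0,0,6],[0,0,0],[0,0,0],[0,0,0],[0,0,0],[0,0,0]], rot=[[-0.6,0,0],[0,0,0],[0,0,0],[0,0,0],[0,0,0],[0,0,0],[0,0,0]], hand=[50,50,15,15,15,15,15], force=50)

```text
t: 5.77
tcp_pos: [0.4094, -0.1734, 0.1566]
tool_rot: [-0.029, 1.0, 0.0, 0.003]
force: [-0.8, 1.2, 0.8]
finger_gap: 0.32
```

```bash
python3 -c "
from h import *
go(W(grip(.3)+[0,0,54]))"
```

```text
t 5.7667 tcp box [-73.5  -0.9 156.6] F [-0.8  1.2  0.8] gap 0.32
shift mm [ -9.8   1.  -27.6] rot deg [ 0.05  0.3  -0.46]
```

Request:
drive_tool(linear=[[-4,0,-10],[-5,0,-12],[-8,0,-13],[-9,0,-12],[-10,0,-11],[-10,0,-10],[-12,0,-9],[-13,0,-8],[0,0,0]], rot=[[0,0,0],[0,0,0],[0,0,0],[0,0,0],[0,0,0],[0,0,0],[0,0,0],[0,0,0],[0,0,0]], hand=[15,15,15,15,15,15,15,15,15])

```text
t: 6.52
tcp_pos: [0.4831, -0.1684, 0.2378]
tool_rot: [-0.031, 1.0, 0.002, -0.0]
force: [-2.5, -0.3, 5.1]
finger_gap: 0.316
```

```bash
python3 -c "
from h import *
go(W(grip(1.1)+[0,0,54]))"
```

```text
t 6.5167 tcp box [  0.3  -0.8 237.8] F [-2.5 -0.3  5.1] gap 0.316
shift mm [-30.9   0.9 -10.9] rot deg [ 0.25 -0.03 -0.18]
```

Request:
drive_tool(linear=[[-15,0,-6],[-15,0,-5],[-15,0,-2],[-15,0,-1],[-15,0,1],[-15,0,2],[-14,0,4],[-14,0,5],[0,0,0]], rot=[[0,0,0],[0,0,0],[0,0,0],[0,0,0],[0,0,0],[0,0,0],[0,0,0],[0,0,0],[0,0,0]], hand=[15,15,15,15,15,15,15,15,15])

```text
t: 7.27
tcp_pos: [0.5886, -0.161, 0.2431]
tool_rot: [-0.035, 0.999, 0.001, -0.018]
force: [-0.9, -1.3, -3.6]
finger_gap: 0.316
```

Run:
```python
from h import *
go(W(grip(1.7)+[0,0,54]))
im=cv2.cvtColor(cams.snapshot('scene'),4)
cv2.imwrite('pics/s2.png',cv2.resize(im[80:340,100:360],None,fx=2.2,fy=2.2))
```

```text
t 7.2667 tcp box [106.1  -0.3 243.1] F [-0.9 -1.3 -3.6] gap 0.316
shift mm [-11.9   0.3   3. ] rot deg [ 0.22 -2.01  0.19]
```

View pics/s2.png

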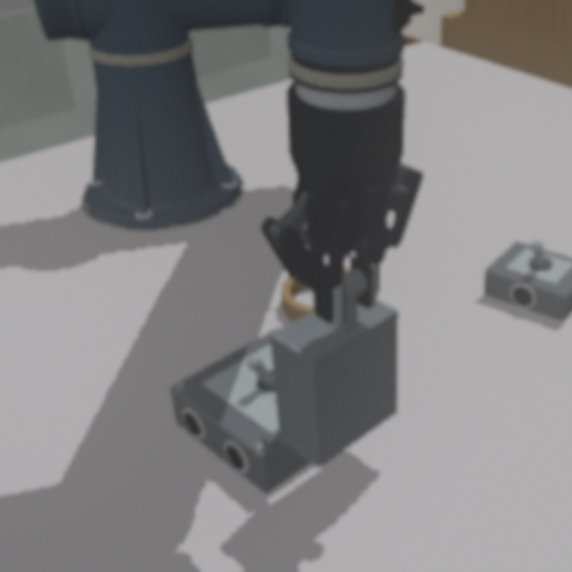

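The guard is up at about 1.6 rad and the toggle below is exposed. I'll push slightly further, release, and rise.

Request:
drive_tool(linear=[[-14,0,5],[0,0,0],[0,0,0],[0,0,0],[0,0,0],[0,0,-25],[0,0,-30],[0,0,-30],[30,-12,0],[35,-12,0],[35,-12,0],[20,-12,0],[0,0,0]], rot=[[0,0,0],[0,0,0],[0,0,0],[0,0,0],[0,0,0],[0,-2,0],[0,0,0],[0,0,0],[0,0,0],[0,0,0],[0,0,0],[0,0,0],[0,0,0]], hand=[15,15,50,50,50,50,50,50,0,0,0,0,0])

```text
t: 8.4
tcp_pos: [0.4736, -0.2181, 0.3254]
tool_rot: [-0.035, 0.999, 0.002, -0.003]
force: [0.3, 0.2, 0.2]
finger_gap: 0.001
```

Run:
```python
from h import *
go(W([-3,-52,145]))
im=cv2.cvtColor(cams.snapshot('wrist'),4)
cv2.imwrite('pics/w4.png',im)
for p in ([0,0,47],[0,-19.7,83],[0,19.7,83]): print(proj('wrist',W(p)).round())
for d in cams.spot_point('guard_grip','wrist')[:2]: print(d['score'],np.round(d['at'],1))
```

```text
t 8.4 tcp box [-12.4 -49.7 325.4] F [0.3 0.2 0.2] gap 0.001
shift mm [-10.4  -3.1 180.3] rot deg [ 0.24 -0.31  0.2 ]
[[331. 182.]]
[[314. 193.]]
[[358. 193.]]
```

View pics/w4.png

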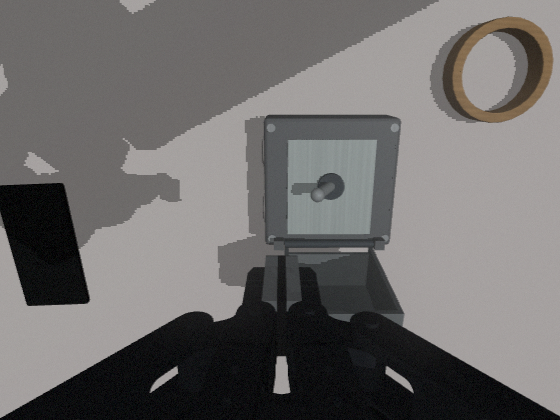

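The toggle leans to the right of the robot (-y), with its ball at (318,195), and the hood is fully back. I'll lower the closed fingers beside it on the -y side.

Request:
drive_tool(linear=[[-5,-4,30],[0,0,35],[0,0,35],[0,0,35],[0,0,25],[0,0,15],[0,0,0]], rot=[[0,0,0],[0,0,0],[0,0,0],[0,0,0],[0,0,0],[0,0,0],[0,0,0]], hand=[0,0,0,0,0,0,0])

```text
t: 9.08
tcp_pos: [0.4929, -0.2207, 0.1464]
tool_rot: [-0.037, 0.999, -0.003, 0.007]
force: [-0.0, 0.2, 0.9]
finger_gap: 0.002
```

```bash
python3 -c "
from h import *
go(W([-6,-10,140]))"
```

```text
t 9.0833 tcp box [  6.7 -53.5 146.4] F [-0.   0.2  0.9] gap 0.002
shift mm [12.5 43.7  5.9] rot deg [-0.32  0.84  0.44]
```

Request:
drive_tool(linear=[[10,0,6],[0,0,0],[0,9,0],[0,9,0],[0,9,0],[0,9,0],[0,8,0],[0,0,0]], rot=[[0,1,0],[0,0,0],[0,0,0],[0,0,0],[0,0,0],[0,0,0],[0,0,0],[0,0,0]], hand=[0,0,0,0,0,0,0,0])

```text
t: 9.75
tcp_pos: [0.4837, -0.1748, 0.1442]
tool_rot: [-0.038, 0.999, -0.007, 0.003]
force: [-0.1, -1.3, 0.3]
finger_gap: -0.002
```

Run:
```python
from h import *
go(W([-6,-10,140]))
im=cv2.cvtColor(cams.snapshot('scene'),4)
cv2.imwrite('pics/s3.png',cv2.resize(im[180:310,150:290],None,fx=4,fy=4))
```

```text
t 9.75 tcp box [  0.6  -7.2 144.2] F [-0.1 -1.3  0.3] gap -0.002
shift mm [ 6.6 -2.7  4.2] rot deg [-0.86  0.37  0.61]
```

View pics/s3.png

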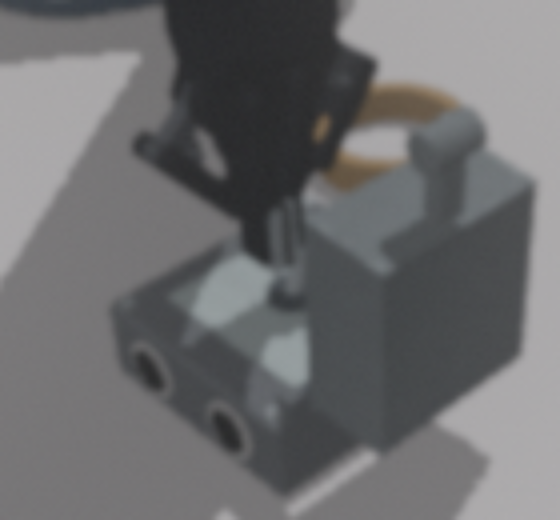

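The toggle (crop pixel about (290,260)) looks only about upright, and the force is small. I'll push further.

Request:
drive_tool(linear=[[4,5,2],[0,5,0],[0,5,0],[0,0,0]], rot=[[0,0,0],[0,0,0],[0,0,0],[0,0,0]], hand=[0,0,0,0])

```text
t: 10.13
tcp_pos: [0.482, -0.1682, 0.1434]
tool_rot: [-0.042, 0.999, -0.017, 0.009]
force: [-0.1, -0.5, -0.2]
finger_gap: 0.003
```

Request:
drive_tool(linear=[[0,4,0],[0,4,0],[0,0,0]], rot=[[0,0,0],[0,0,0],[0,0,0]], hand=[0,0,0])

```text
t: 10.38
tcp_pos: [0.4827, -0.1671, 0.1437]
tool_rot: [-0.044, 0.999, -0.024, 0.011]
force: [0.1, -0.1, -0.1]
finger_gap: -0.003
```

Run:
```python
from h import *
go(W([-6,8,140]))
im=cv2.cvtColor(cams.snapshot('scene'),4)
cv2.imwrite('pics/s4.png',cv2.resize(im[210:280,190:250],None,fx=8,fy=8,interpolation=cv2.INTER_CUBIC))
```

```text
t 10.3833 tcp box [  0.    0.6 143.7] F [ 0.1 -0.1 -0.1] gap -0.003
shift mm [5.9 7.7 3.2] rot deg [-2.79  1.15  1.31]
```

View pics/s4.png

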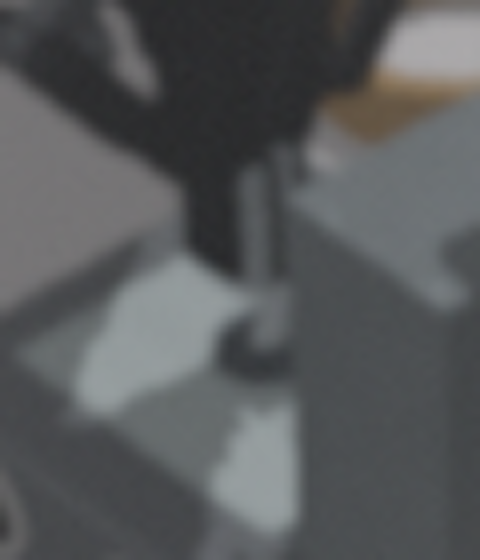

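Request:
drive_tool(linear=[[3,9,3],[0,9,0]], rot=[[-2.8,1,1],[0,0,0]], hand=[0,0])

```text
t: 10.6
tcp_pos: [0.4872, -0.1653, 0.144]
tool_rot: [-0.041, 0.999, -0.017, 0.013]
force: [-7.9, -27.9, -1.0]
finger_gap: -0.002
```

```bash
python3 -c "
from h import *
go(W([-6,8,140]))"
```

```text
t 10.6 tcp box [  4.7   2.1 144. ] F [ -7.9 -27.9  -1. ] gap -0.002
shift mm [10.7  6.2  3.5] rot deg [-1.96  1.43  0.92]
```

With 28 N and hardly any motion, the toggle is against its stop. I'll back off, rise and look.

Request:
drive_tool(linear=[[0,-15,0],[8,-20,0],[0,0,-30],[0,0,-35],[0,0,-35],[0,0,-35],[0,0,-30],[0,0,0]], rot=[[0,0,0],[-2,1.4,1],[0,0,0],[0,0,0],[0,0,0],[0,0,0],[0,0,0],[0,0,0]], hand=[0,0,0,0,0,0,0,0])

```text
t: 11.27
tcp_pos: [0.4796, -0.2013, 0.3117]
tool_rot: [-0.028, 1.0, 0.008, -0.006]
force: [0.7, -1.1, -0.2]
finger_gap: -0.001
```

Run:
```python
from h import *
go(W([110,0,320]))
im=cv2.cvtColor(cams.snapshot('wrist'),4)
cv2.imwrite('pics/w5.png',im)
for p in ([0,0,47],[0,-19.7,83],[0,19.7,83]): print(proj('wrist',W(p)).round())
im=cams.snapshot('scene')
for d in cams.spot_point('guard_grip','scene')[:2]:
  print(d['score'],np.round(d['at'],1))
print([(a,proj('scene',W(grip(a)))[0].round(1)) for a in (1.5,1.6,1.7,1.8)])
```

```text
t 11.2667 tcp box [ -5.3 -33.3 311.7] F [ 0.7 -1.1 -0.2] gap -0.001
shift mm [-114.9   34.6   -9. ] rot deg [ 0.99 -0.62 -0.54]
[[311. 184.]]
[[292. 195.]]
[[339. 194.]]
0.81 [260.1 216.1]
[(1.5, array([251.2, 206. ])), (1.6, array([257.4, 211.3])), (1.7, array([263.5, 217.2])), (1.8, array([269.4, 223.8]))]
```

View pics/w5.png

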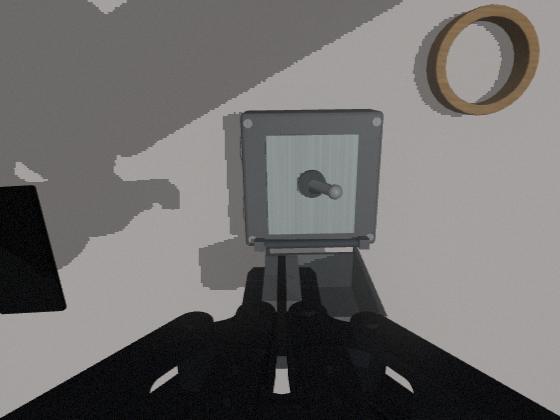

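The toggle is now on, with its ball at (336,191) against a predicted (339,194) for on. The guard is at about 1.66 rad. Next I'll re-grip the bar at about (114,0,187) in the box frame.

Request:
drive_tool(linear=[[-30,9,0],[-30,9,0],[-30,9,0],[-27,8,0],[0,0,0],[0,0,0]], rot=[[1,-0.6,-0.5],[0,0,0],[0,0,0],[0,0,0],[0,0,0],[0,0,0]], hand=[55,55,55,55,55,55])

```text
t: 11.92
tcp_pos: [0.5885, -0.1509, 0.2888]
tool_rot: [-0.031, 0.999, 0.011, -0.018]
force: [-0.9, -1.0, -0.8]
finger_gap: 0.645
```

Run:
```python
from h import *
go(W(grip(1.67)+[0,0,54]))
im=cv2.cvtColor(cams.snapshot('wrist'),4)
for d in cams.spot_point('guard_grip','wrist')[:2]: print(d['score'],np.round(d['at'],1),B(ray('wrist',d['at'],.187)))
```

```text
t 11.9167 tcp box [106.7   9.8 288.8] F [-0.9 -1.  -0.8] gap 0.645
shift mm [ -8.9 -11.   47. ] rot deg [ 1.39 -2.06 -0.19]
0.88 [259.9 265. ] [112.    0.3 187. ]
```

Request:
drive_tool(linear=[[-7,-10,0],[0,0,0],[0,0,17],[0,0,0]], rot=[[1.4,-2,0],[0,0,0],[0,0,0],[0,0,0]], hand=[55,55,55,55])

```text
t: 12.35
tcp_pos: [0.5902, -0.1614, 0.269]
tool_rot: [-0.029, 1.0, 0.002, -0.004]
force: [-1.0, 0.7, -2.0]
finger_gap: 0.645
```

Run:
```python
from h import *
go(W([112,0,241]))
im=cv2.cvtColor(cams.snapshot('wrist'),4)
for d in cams.spot_point('guard_grip','wrist')[:2]: print(d['score'],np.round(d['at'],1),B(ray('wrist',d['at'],.187)))
```

```text
t 12.35 tcp box [107.7  -0.8 269. ] F [-1.   0.7 -2. ] gap 0.645
shift mm [-4.5  0.8 28. ] rot deg [ 0.21 -0.5  -0.45]
0.6 [281.5 278. ] [117.1  -1.9 187. ]
```

Request:
drive_tool(linear=[[-6,0,14],[-2,0,14],[0,0,0],[0,0,0],[0,0,0],[0,0,0],[0,0,0]], rot=[[0,0,0],[0,0,0],[0,0,0],[0,0,0],[0,0,0],[0,0,0],[0,0,0]], hand=[50,50,15,15,15,15,15])

```text
t: 13.03
tcp_pos: [0.6019, -0.1602, 0.2455]
tool_rot: [-0.028, 1.0, 0.002, 0.001]
force: [-0.5, 0.1, -1.9]
finger_gap: 0.314
```

```bash
python3 -c "
from h import *
go(W(grip(1.4)+[0,0,54]))"
```

```text
t 13.0333 tcp box [119.4  -0.4 245.5] F [-0.5  0.1 -1.9] gap 0.314
shift mm [44.1 -0.1 -5.3] rot deg [ 0.21  0.1  -0.56]
```

Request:
drive_tool(linear=[[15,0,-4],[15,0,-3],[15,0,-2],[15,0,0],[15,0,1],[15,0,3],[14,0,5],[13,0,6],[0,0,0]], rot=[[0,0,0],[0,0,0],[0,0,0],[0,0,0],[0,0,0],[0,0,0],[0,0,0],[0,0,0],[0,0,0]], hand=[15,15,15,15,15,15,15,15,15])

```text
t: 13.78
tcp_pos: [0.5002, -0.1666, 0.2496]
tool_rot: [-0.026, 0.999, -0.002, 0.031]
force: [7.2, -1.3, -28.8]
finger_gap: 0.316
```

```bash
python3 -c "
from h import *
go(W(grip(.7)+[0,0,54]))"
```

```text
t 13.7833 tcp box [ 17.5  -0.  249.6] F [  7.2  -1.3 -28.8] gap 0.316
shift mm [41.7 -0.4 21. ] rot deg [-0.39  3.55 -0.75]
```

Request:
drive_tool(linear=[[9,0,8],[12,0,8],[13,0,9],[12,0,9],[11,0,10],[10,0,11],[9,0,12],[0,0,0]], rot=[[0,2,0],[0,1,0],[0,0.5,0],[0,0,0],[0,0,0],[0,0,0],[0,0,0],[0,0,0]], hand=[15,15,15,15,15,15,15,15])

```text
t: 14.45
tcp_pos: [0.4296, -0.1712, 0.197]
tool_rot: [-0.027, 1.0, -0.007, 0.01]
force: [4.6, 1.6, -4.5]
finger_gap: 0.313
```

```bash
python3 -c "
from h import *
go(W(grip(.0)+[0,0,54]))"
```

```text
t 14.45 tcp box [-53.2   0.  197. ] F [ 4.6  1.6 -4.5] gap 0.313
shift mm [29.8  0.4 52.4] rot deg [-0.83  1.1  -0.64]
```

Request:
drive_tool(linear=[[9,0,12],[8,0,13],[6,0,13],[5,0,12],[2,0,8],[0,0,5],[0,0,0]], rot=[[0,1,0],[0,0,0],[0,0,0],[0,0,0],[0,0,0],[0,0,0],[0,0,0]], hand=[15,15,15,15,15,15,15])

```text
t: 15.03
tcp_pos: [0.4024, -0.1731, 0.1421]
tool_rot: [-0.028, 1.0, -0.007, 0.003]
force: [1.3, 3.1, -3.0]
finger_gap: 0.315
```

```bash
python3 -c "
from h import *
go(W(grip(.0)+[0,0,54]))"
```

```text
t 15.0333 tcp box [-8.050e+01 -1.000e-01  1.421e+02] F [ 1.3  3.1 -3. ] gap 0.315
shift mm [ 1.5  0.1 -1.9] rot deg [-0.85  0.27 -0.59]
```

Near zero. I'll press down once more to feel the stop, then release.

Request:
drive_tool(linear=[[0,0,8],[0,0,8]], rot=[[0,0,0],[0,0,0]], hand=[15,15])

```text
t: 15.2
tcp_pos: [0.4025, -0.1731, 0.1364]
tool_rot: [-0.029, 1.0, -0.009, 0.004]
force: [-12.2, 10.2, 102.7]
finger_gap: 0.315
```

Request:
drive_tool(linear=[[0,0,0],[0,0,0],[0,0,0],[0,0,0],[0,0,-20],[0,0,-30],[0,0,-35],[0,0,-35],[0,0,-35],[0,0,0]], rot=[[0,0,0],[0,0,0],[0,0,0],[0,0,0],[0,0,0],[0,0,0],[0,0,0],[0,0,0],[0,0,0],[0,0,0]], hand=[60,60,60,60,60,60,60,60,60,60])

```text
t: 16.03
tcp_pos: [0.4068, -0.1732, 0.2988]
tool_rot: [-0.028, 1.0, -0.01, 0.005]
force: [0.3, -0.4, 0.4]
finger_gap: 0.702
```

Run:
```python
from h import *
go(W([0,0,300]))
a=cv2.cvtColor(cams.snapshot('wrist'),4)
for n in('wrist','scene'):
  if n=='scene': b=cv2.cvtColor(cams.snapshot(n),4)
  for d in cams.spot_point('guard_grip',n)[:2]: print(n,d['score'],np.round(d['at'],1))
  print([(x,proj(n,W(grip(x)))[0].round(1)) for x in(0,.1,.2)])
c=np.hstack([cv2.resize(a,(400,300)),cv2.resize(b[170:320,140:340],(400,300))])
cv2.imwrite('pics/end.png',c)
```

```text
t 16.0333 tcp box [-76.1  -0.5 298.8] F [ 0.3 -0.4  0.4] gap 0.702
shift mm [-76.1   1.3  -0.5] rot deg [-1.15  0.5  -0.62]
wrist 0.79 [288.4 183.4]
[(0, array([284.5, 185.4])), (0.1, array([284.4, 196.6])), (0.2, array([284.4, 210.5]))]
scene 0.69 [194.9 220. ]
[(0, array([194.7, 218.2])), (0.1, array([195.3, 213.3])), (0.2, array([196.4, 208.8]))]
```

View pics/end.png

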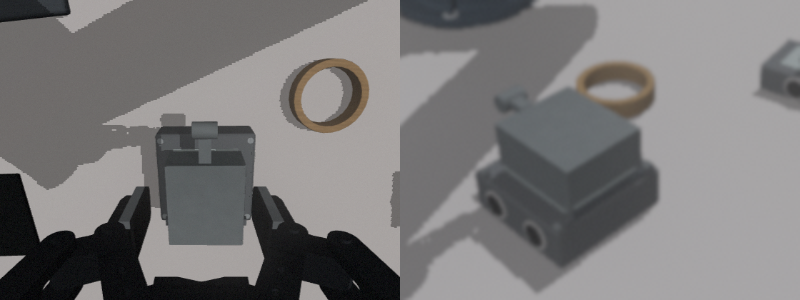

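The guard is shut: both cameras match angle 0, and the gripper is clear of everything. Handing in.

```bash
python3 -c "
from station import order; print(order.sign_off())"
```

```text
the job is handed in; nothing more can be done
None
```

The power box is switched on with its guard shut again, and I handed the job in at about 16 s of the 64 s allowed; the sign-off gives no verdict. I swung the guard up by its grip to about 1.65 rad and pushed the toggle over to the left with closed fingers. I then re-gripped the bar, lowered the guard until it stopped, and backed the gripper off.

**Checks before handing in:**
- **Toggle:** it resisted with about 28 N at its stop. The wrist picture, taken before the guard came down, showed it leaning left within a few pixels of the predicted on position.
- **Guard:** both the wrist and scene cameras put the grip at guard angle 0, to within about 4 pixels.
- **Smaller switch box:** I never went near it after the start. Its toggle was not measured at the end, because the networks did not know it and it was mostly out of view.
- **Contact:** the tool force was back to about zero, with the gripper well above the box.

**One concern:** my last press on the shut guard was harder than intended. The wrist force read 103 N at the end of that move, against the 120 N limit. I only see the value at the end of each call, so I can't rule out a higher peak.

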